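Seat the six-cell seedling pack in the corner of the sowing stand

ROBOT

A 6-joint arm with a two-finger parallel gripper is mounted at the origin on the work surface. World frame = base frame: x ahead of the robot, y to its left, z up, the work surface at z = 0. Lengths are in m, angles in degrees, forces in N, time in s.
With the tool pointing down it reaches from about 0.4 to 0.825 m from the base axis. Payload 7 kg.
Tool frame: the origin (TCP) lies midway between the tips of the shut fingers; the grasp point (between the pads) lies 19 mm behind it (ctrl.hold_point_z is the distance from the TCP to the grasp point, in m); z points along the fingers, y is the line along which they close (so a half turn about z gives the same grasp; the last joint's range is limited). The gripper opens to 88 mm and grips with 3 to 60 N. Pads are 19 mm wide; open, the fingers measure 130 mm over their backs; the gripper's body (78 mm by 193 mm) begins 47 mm behind the grasp point.
Start: joints at [-56.201, 20.546, 0.682, 0, -70.136, -16.507], TCP at [0.201, -0.644, 0.227] pointing down, gripper open.
Joint ranges: [-176.03, 176.03], [-82.01, 121.73], [-58.28, 71.71], [-173.87, 95.51], [-174.79, -0.11], [-173.66, 173.66]. Speed limits (degrees/s): [136.94, 136.94, 172.46, 180, 180, 180].

INTERFACE

Orientations are given as [roll, pitch, yaw] about the fixed x, y, z axes, in that order (R = Rz(yaw) Ry(pitch) Rx(roll)).
In Python, from plant import ctrl gives the robot as it stands.
- The arm moves only by the tool apply_moves, never from a script. Its argument "deltas" is a list of rows, each an object with "fingers": the finger opening in mm, from 0 to 87.6; "delta_pos": the shift along the tool's x, y, z in mm, a list of three; "angular": the turn, a rotation vector about the tool's x, y, z in degrees, a list of three. A call has 1 to 10 rows; each row is the pose to reach, as a shift and turn from the pose commanded when the call began, along the tool's axes at that moment; what a row does not reach only later rows make up. A row lasts 1/10 s, in which the tool goes at most 50 mm and 8.59 degrees, less where a joint would pass 70% of its speed; a pose out of reach is approached as far as the arm can. A call with a gripper value outside its range is refused whole. The fingers move at their own pace and stop on an object; the grip force is fixed at half the most. Time passes only in rows, so rows that repeat a pose let the fingers close. It gives the time, the measured TCP pose, the force, the opening and the grip force at its end, in the units of the state.
- ctrl.get_obs(): the state, without advancing time (a new reading comes with each control period).
- ctrl.snapshot(name): name is "scene" or "top"; returns the picture (400x640x3 uint8, red, green, blue); there is no depth.
- ctrl.camera_params(name): a dict with "fx", "fy", "cx", "cy" (pixels), "cam_to_world" (4x4, takes a point from camera to world coordinates). Camera axes: x right, y up, looking along -z (the intrinsics and any distortion apply to the point x, -y, -z); pixel columns grow to the right and rows downward; lengths in m; the calibration is good to about 2 mm. A picture is of the moment at which its call begins. camera_params takes no time and is no camera call.
- ctrl.close_job(): hands the job in; it is judged then, once.
The state is a dict: "clock": time; "joint_pos": joint angles; "qvel": joint speeds; "tau": joint torques, N m; "tool_pos": TCP position; "orientation": TCP orientation; "force": force on the tool from outside, world axes, zero at the start; "moment": the same for the moment, N m; "opening": finger opening in m; "gripper_force": force on a finger pad.
Only numpy, scipy, OpenCV 4.12 (cv2) and the standard library are available. Lean on these libraries where they do the work, as an engineer would, in place of code of your own. Each camera call takes 0.05 s, during which the arm holds its last target. There are 200 camera calls.

TASK

Take the larger (six-cell) empty seedling pack, set it down flat on the small raised bed of the sowing stand, and press it right into the corner so that its long side is flush on the long fence and its end is flush on the short fence at the same time. Finish while still holding it with the gripper, pushed firmly against both fences: do not let go at the end. Leave the other things on the bench where they are.

Things in the scene. Friction and masses are not known exactly. Their poses are not given: they have to be found in the camera images.
- pack_center (a point): centre (half-way up) of the loose six-cell pack: empty black plastic box 84 mm long (its x), 54 mm wide (its y), 64 mm tall (z up), open on top, 2.5 mm walls, thin dividers making 3 x 2 cells; stands upright on the bench, 70 to 160 g; the same either way round. Grip it across its 54 mm width in its upper half, so that the fingers stay above the fences
- corner (a point): on the fixed sowing stand: where the inner faces of both fences meet, at the bed's top (50 mm above the bench). x runs along the long fence towards the short fence, y towards the long fence, z up. The flat plywood bed spans x -110 to 0, y -76 to 0 mm from here. A pack fully home has its centre at x -42, y -27, z +32 mm, its long side along x. Nothing of the stand is above the fences
- long_fence: the long fence (rigid steel, 110 mm long, 10 mm thick, rising 18 mm above the bed; fixed to the stand): origin at mid-length of its inner face at the bed's level; axes as the stand's; its inner face looks to -y. Bed and fences drag on the pack (friction about 0.6): bearing hard on one resists sliding along it
- short_fence: the short fence (rigid steel, 86 mm long, 10 mm thick, rising 18 mm above the bed; fixed to the stand): origin at mid-length of its inner face at the bed's level; axes as the stand's; its inner face looks to -x
- small_pack_center (a point): bystander: centre of the loose four-cell pack, 56 x 54 x 64 mm, same black plastic, 2 x 2 cells; it may stand on either side of the six-cell one
- pot: bystander: loose terracotta pot, 84 mm across the rim, 75 mm tall; origin at the centre of its underside
- dibber: bystander: loose wooden dibber lying on the bench, 150 mm long along its x, 22 mm thick; origin on its underside near mid-length

How it is judged:
By the outcome, as a careful person would: the job done as asked, in the order asked, and still so for the second after the job is handed in, while the arm keeps its last pose, push and grip.
It also fails if it takes over 64 s, if anything falls off the work surface, if the arm or the gripper's body presses on something with over 40 N, if the wrist force passes 120 N, or if a joint passes its speed limit or range.

## Working session

There is one attempt and no reset: what is moved stays moved. The work goes in short steps, Python scripts to look and compute and a tool call to move; the robot and the scene stay as the last step left them, time stands still between calls to the robot, and variables do not carry over. Pictures are saved under pics/ and viewed, at most 10 in all, crops included, and the job is handed in when it is done.

Besides the shell and the picture viewer there is one more tool, called as name([rows], argument=value, ...), one row to a line, values as JSON. apply_moves: Moves the arm, as the interface text tells. Its arguments: {"type":"object","properties":{"deltas":{"type":"array"}},"required":["deltas"]}

```bash
ls; mkdir -p pics; python3 - <<'E'
from plant import ctrl
import cv2,numpy as np
for n in("scene","top"):
    cv2.imwrite(f"pics/{n}0.png",ctrl.snapshot(n)[:,:,::-1]); 
    p=ctrl.camera_params(n); print({k:(np.round(v,4).tolist() if not isinstance(v,str) else v) for k,v in p.items()})
print(ctrl.get_obs(),ctrl.hold_point_z)
E
```

```text
pics
{'fx': 470.9393, 'fy': 470.9393, 'cx': 316.3388, 'cy': 200.9771, 'cam_to_world': [[-0.852, -0.2947, 0.4328, 1.0868], [0.5235, -0.4889, 0.6978, 0.7889], [0.006, 0.821, 0.5708, 0.6904], [0.0, 0.0, 0.0, 1.0]]}
{'fx': 493.8027, 'fy': 493.8027, 'cx': 318.2493, 'cy': 198.2702, 'cam_to_world': [[-0.0225, 0.9962, -0.0836, 0.5254], [-0.9996, -0.0239, -0.0165, -0.0037], [-0.0184, 0.0832, 0.9964, 1.2008], [0.0, 0.0, 0.0, 1.0]]}
{'clock': 0.1, 'joint_pos': array([-5.62016396e+01,  2.05866412e+01,  6.39757895e-01, -1.85032352e-02,
       -7.01354382e+01, -1.65063913e+01]), 'qvel': array([ 0.03068106, -0.07704215,  0.04993572,  0.08744412,  0.00944679,
       -0.09455512]), 'tau': array([-2.38335007e-03, -5.84163237e+01,  2.93752205e+01,  7.01561719e+00,
        1.01577325e-02, -6.38546658e-05]), 'tool_pos': array([ 0.20048429, -0.64408741,  0.22572733]), 'orientation': array([ 1.79916128e+02, -6.71321771e-03, -1.62714326e+02]), 'force': array([-0.20116549, -0.58640876,  0.34893502]), 'moment': array([-0.03356061, -0.0103355 , -0.00577281]), 'gripper_force': 0.0, 'opening': 0.0878329912355385} 0.0188
```

View pics/top0.png

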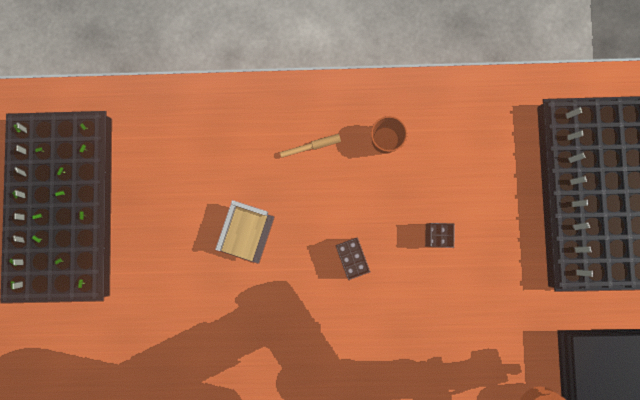

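View pics/scene0.png

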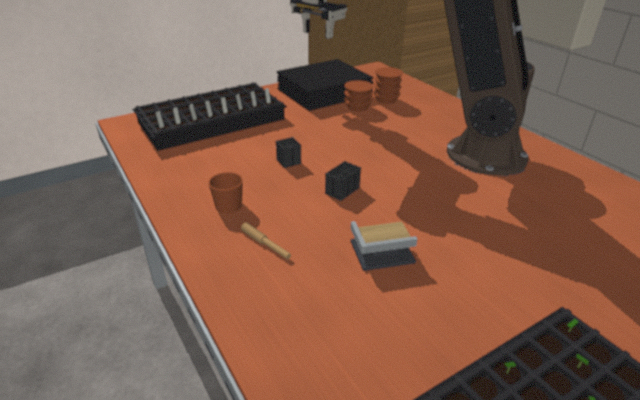

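The top view shows the six-cell pack at about (352,258), the four-cell at (440,235), and the stand at about (245,232) with its corner near (235,206). The scene view agrees: six-cell at (343,181), stand at (383,240). I'll zoom in on both.

```bash
python3 - <<'E'
import cv2,numpy as np
t=cv2.imread("pics/top0.png"); s=cv2.imread("pics/scene0.png")
f=lambda im,x,y,w,h,k:cv2.resize(im[y:y+h,x:x+w],None,fx=k,fy=k,interpolation=cv2.INTER_CUBIC)
a=f(t,205,190,80,80,5);b=f(t,320,225,80,80,5)
c=f(s,335,205,100,75,4)[:300,:400];d=f(s,315,150,100,50,4)
out=np.zeros((600,800,3),np.uint8);out[:400,:400]=a;out[:400,400:]=b
out[400:,400:]=d
c=f(s,340,215,80,60,5)
cv2.imwrite("pics/z1.png",out)
cv2.imwrite("pics/z2.png",np.hstack([c,f(s,310,150,80,60,5)]))
E
```

```text
(no output)
```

View pics/z1.png

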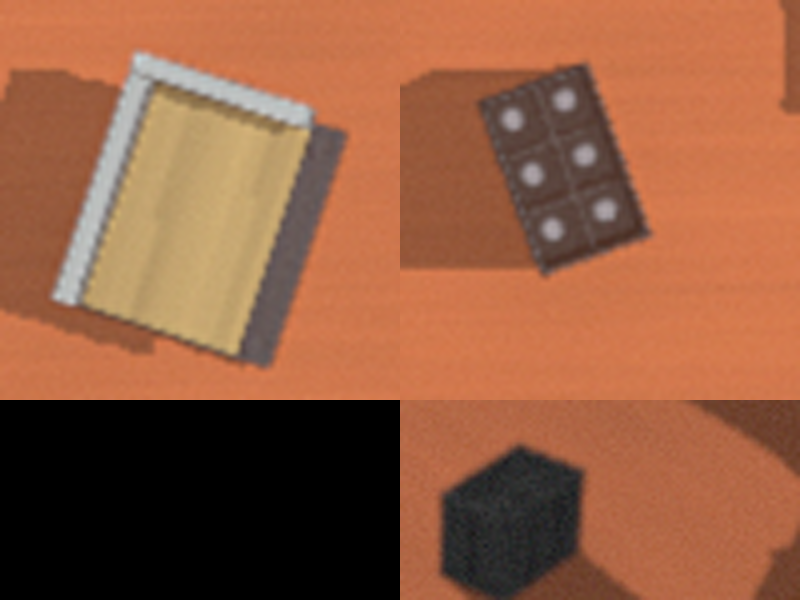

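View pics/z2.png

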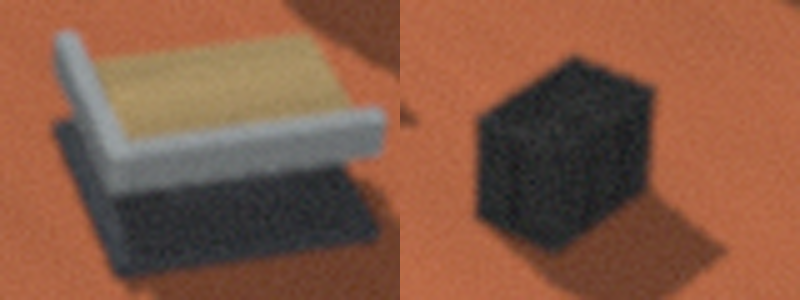

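The zooms give usable corner pixels for the fences, the bed and the pack's rim in both views. I'll fit the poses by least squares against the known models.

```bash
cat > fit.py <<'E'
import numpy as np
from scipy.optimize import least_squares
from plant import ctrl
def proj(P,n):
    p=ctrl.camera_params(n);T=np.linalg.inv(p["cam_to_world"])
    q=P@T[:3,:3].T+T[:3,3]
    return np.c_[p["cx"]+p["fx"]*q[:,0]/-q[:,2],p["cy"]-p["fy"]*q[:,1]/-q[:,2]]
def fit(sets,z0,x0):
    def res(v):
        c,s=np.cos(v[2]),np.sin(v[2]);R=np.array([[c,-s,0],[s,c,0],[0,0,1]])
        return np.concatenate([(proj(np.array(m)/1e3@R.T+[v[0],v[1],z0],n)-px).ravel() for n,m,px in sets])
    r=least_squares(res,x0,loss="soft_l1");return r.x,res(r.x)
E
python3 - <<'E'
from fit import *
px=lambda uv,o,k=5:(np.array(uv)+.5)/k-.5+o
m1=[(10,10,18),(-110,10,18),(-110,0,18),(10,-76,18),(0,-76,18),(-110,-76,0)]
t1=px([(135,52),(53,298),(78,304),(312,105),(308,127),(240,356)],[205,190])
m2=[(10,10,18),(-110,10,18),(-110,10,0),(10,10,0),(10,-76,18),(-110,-76,0)]
s1=px([(113,157),(384,118),(383,155),(115,193),(60,38),(312,38)],[340,215])
M=[(42,27,32),(42,-27,32),(-42,-27,32),(-42,27,32)]
t2=px([(80,102),(188,64),(250,235),(145,275)],[320,225])
mb=[(-42,27,32),(42,27,32),(42,27,-32),(42,-27,-32),(42,-27,32),(-42,27,-32),(-42,-27,32)]
s2=px([(256,90),(155,152),(155,250),(78,215),(80,120),(250,190),(175,57)],[310,150])
for nm,a,b,z,x0 in(("stand",("top",m1,t1),("scene",m2,s1),.05,(.55,.2,-.3)),("pack",("top",M,t2),("scene",mb,s2),.032,(.4,-.08,.35))):
    for st in([a],[b],[a,b]):
        v,r=fit(st,z,x0);print(nm,np.round(v[:2]*1e3,1),np.degrees(v[2]).round(2),np.round(r,1).tolist())
E
```

```text
stand [609.3 208.3] -18.63 [0.3, -0.3, 0.4, 0.3, -0.5, 0.4, 0.3, 0.1, -0.3, -0.2, -0.2, -0.3]
stand [607.1 208.6] -19.33 [0.1, 0.5, 1.3, 0.6, 0.4, -0.1, -0.8, 0.0, -0.7, -0.8, -0.0, -1.0]
stand [608.4 208.8] -18.73 [0.1, 0.0, 0.1, 0.7, -0.8, 0.8, 0.0, 0.5, -0.5, 0.3, -0.5, 0.1, -0.3, 0.8, 0.7, 0.5, -0.2, -0.2, -1.3, 0.3, -1.5, -0.5, -1.0, -1.0]
pack [481.2 -60.6] 18.79 [-0.3, 0.1, 0.2, -0.5, 0.7, 0.1, -0.5, 0.3]
pack [479. -61.] 17.93 [0.5, -0.6, 0.8, 0.0, -0.1, 1.5, -0.9, 0.8, -0.9, -1.0, 0.2, 0.0, 0.2, -0.8]
pack [480.4 -60.3] 18.45 [-0.3, 0.3, 0.2, -0.1, 0.5, 0.6, -0.8, 0.6, 0.1, -0.4, 0.7, 0.3, -0.2, 1.8, -1.1, 1.2, -1.2, -0.6, -0.1, 0.2, -0.2, -0.6]
```

```bash
cat > go.py <<'E'
import sys,numpy as np
from scipy.spatial.transform import Rotation as R
from plant import ctrl
x,y,z,yaw=map(float,sys.argv[1:5])
o=ctrl.get_obs();r=R.from_euler("xyz",o["orientation"],degrees=True)
w=R.from_euler("xyz",[180,0,yaw],degrees=True)
print("t",o["clock"],"pos",np.round(o["tool_pos"]*1e3,1),"rpy",np.round(o["orientation"],2),"F",np.round(o["force"],1),"open",o["opening"],"gf",o["gripper_force"],"j",np.round(o["joint_pos"]))
print("dpos",np.round(r.inv().apply(np.array([x,y,z])-o["tool_pos"]*1e3),1),"rot",np.round((r.inv()*w).as_rotvec(degrees=True),2))
E
python3 go.py 480.8 -60.5 140 -161.4
```

```text
t 0.1 pos [ 200.5 -644.1  225.7] rpy [ 1.7992e+02 -1.0000e-02 -1.6271e+02] F [-0.2 -0.6  0.3] open 0.0878329912355385 gf 0.0 j [-56.  21.   1.  -0. -70. -17.]
dpos [-441.1  473.8   86.4] rot [ 0.08 -0.01 -1.31]
```

apply_moves([
  {"fingers":87.6,"delta_pos":[-30,33,0],"angular":[0,0,0]},
  {"fingers":87.6,"delta_pos":[-62,66,0],"angular":[0,0,0]},
  {"fingers":87.6,"delta_pos":[-94,100,0],"angular":[0,0,0]},
  {"fingers":87.6,"delta_pos":[-126,135,0],"angular":[0,0,0]},
  {"fingers":87.6,"delta_pos":[-158,170,0],"angular":[0,0,0]},
  {"fingers":87.6,"delta_pos":[-190,205,0],"angular":[0,0,0]},
  {"fingers":87.6,"delta_pos":[-222,240,10],"angular":[0,0,0]},
  {"fingers":87.6,"delta_pos":[-254,275,20],"angular":[0,0,-1]},
  {"fingers":87.6,"delta_pos":[-286,308,30],"angular":[0,0,-1.3]},
  {"fingers":87.6,"delta_pos":[-318,342,40],"angular":[0,0,-1.3]},
])

```text
clock: 1.1
tool_pos: [0.4029, -0.2216, 0.1863]
orientation: [-180.0, 0.0, -161.4]
force: [1.3, -1.2, -0.2]
opening: 0.0877
gripper_force: 0.0
```

apply_moves([
  {"fingers":87.6,"delta_pos":[-30,33,12],"angular":[0,0,0]},
  {"fingers":87.6,"delta_pos":[-62,66,24],"angular":[0,0,0]},
  {"fingers":87.6,"delta_pos":[-94,100,36],"angular":[0,0,0]},
  {"fingers":87.6,"delta_pos":[-114,123,42],"angular":[0,0,0]},
  {"fingers":87.6,"delta_pos":[-120,130,46],"angular":[0,0,0]},
  {"fingers":87.6,"delta_pos":[-120,130,46],"angular":[0,0,0]},
  {"fingers":87.6,"delta_pos":[-120,130,46],"angular":[0,0,0]},
  {"fingers":87.6,"delta_pos":[-120,130,46],"angular":[0,0,0]},
])

```text
clock: 1.9
tool_pos: [0.4745, -0.0628, 0.1408]
orientation: [-180.0, 0.0, -161.5]
force: [-0.3, -0.2, 0.3]
opening: 0.0878
gripper_force: 0.0
```

```bash
python3 go.py 480.8 -60.5 28 -161.4; python3 - <<'E'
from plant import ctrl
import cv2,numpy as np
f=lambda im,x,y,w,h,k:cv2.resize(im[y:y+h,x:x+w],None,fx=k,fy=k,interpolation=cv2.INTER_CUBIC)
t=ctrl.snapshot("top");s=ctrl.snapshot("scene")
cv2.imwrite("pics/a1.png",np.hstack([f(t,300,200,100,100,4),f(s,290,110,100,100,4)])[:,:,::-1])
E
```

```text
t 1.9 pos [474.5 -62.8 140.8] rpy [-1.8000e+02  1.0000e-02 -1.6147e+02] F [-0.3 -0.2  0.3] open 0.08779859094834588 gf 0.0 j [ 16.   6. -30.   0. -53. -88.]
dpos [ -6.7   0.2 112.8] rot [-0.    0.01 -0.07]
```

View pics/a1.png

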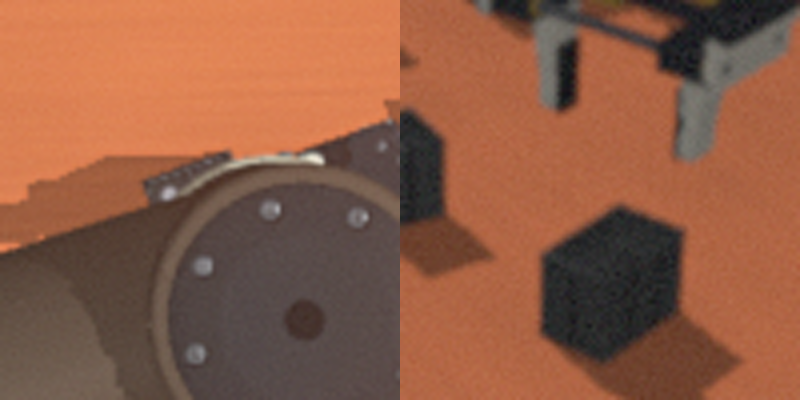

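The picture shows the open fingers above the pack, tips at crop (560,105) and (690,155), straddling its width. Nothing is in the way, so I'll descend and grip.

apply_moves([
  {"fingers":87.6,"delta_pos":[-6.5,0,10],"angular":[0,0,0]},
  {"fingers":87.6,"delta_pos":[-6.5,0,30],"angular":[0,0,0]},
  {"fingers":87.6,"delta_pos":[-6.5,0,50],"angular":[0,0,0]},
  {"fingers":87.6,"delta_pos":[-6.5,0,70],"angular":[0,0,0]},
  {"fingers":87.6,"delta_pos":[-6.5,0,90],"angular":[0,0,0]},
  {"fingers":87.6,"delta_pos":[-6.5,0,105],"angular":[0,0,0]},
  {"fingers":87.6,"delta_pos":[-6.5,0,112],"angular":[0,0,0]},
  {"fingers":87.6,"delta_pos":[-6.5,0,112],"angular":[0,0,0]},
  {"fingers":87.6,"delta_pos":[-6.5,0,112],"angular":[0,0,0]},
])

```text
clock: 2.9
tool_pos: [0.4814, -0.06, 0.0288]
orientation: [-180.0, 0.0, -161.4]
force: [-0.6, -0.3, -0.4]
opening: 0.0874
gripper_force: 0.0
```

apply_moves([
  {"fingers":60,"delta_pos":[0,0,0],"angular":[0,0,0]},
  {"fingers":60,"delta_pos":[0,0,0],"angular":[0,0,0]},
  {"fingers":55,"delta_pos":[0,0,0],"angular":[0,0,0]},
  {"fingers":50,"delta_pos":[0,0,0],"angular":[0,0,0]},
  {"fingers":45,"delta_pos":[0,0,0],"angular":[0,0,0]},
  {"fingers":40,"delta_pos":[0,0,0],"angular":[0,0,0]},
  {"fingers":40,"delta_pos":[0,0,0],"angular":[0,0,0]},
  {"fingers":40,"delta_pos":[0,0,0],"angular":[0,0,0]},
])

```text
clock: 3.7
tool_pos: [0.4811, -0.0598, 0.0288]
orientation: [-180.0, 0.0, -161.4]
force: [-1.6, 0.3, 5.1]
opening: 0.054
gripper_force: 30.0
```

```bash
python3 go.py 480.8 -60.5 28 -161.4
```

```text
t 3.7 pos [481.1 -59.8  28.8] rpy [-1.800e+02  1.000e-02 -1.614e+02] F [-1.6  0.3  5.1] open 0.054015326274478255 gf 30.000787675380707 j [ 16.  16. -37.   0. -37. -88.]
dpos [ 0.5 -0.5  0.8] rot [-0.    0.01 -0.  ]
```

apply_moves([
  {"fingers":40,"delta_pos":[0,0,-5],"angular":[0,0,0]},
  {"fingers":40,"delta_pos":[0,0,-15],"angular":[0,0,0]},
  {"fingers":40,"delta_pos":[0,0,-30],"angular":[0,0,0]},
  {"fingers":40,"delta_pos":[0,0,-45],"angular":[0,0,0]},
  {"fingers":40,"delta_pos":[0,0,-60],"angular":[0,0,0]},
  {"fingers":40,"delta_pos":[0,0,-75],"angular":[0,0,0]},
  {"fingers":40,"delta_pos":[0,0,-90],"angular":[0,0,0]},
  {"fingers":40,"delta_pos":[0,0,-97],"angular":[0,0,0]},
  {"fingers":40,"delta_pos":[0,0,-100],"angular":[0,0,0]},
  {"fingers":40,"delta_pos":[0,0,-100],"angular":[0,0,0]},
])

```text
clock: 4.7
tool_pos: [0.481, -0.0598, 0.1287]
orientation: [180.0, 0.0, -161.4]
force: [1.0, 1.3, -2.1]
opening: 0.0537
gripper_force: 30.0
```

```bash
python3 go.py 540.9 187.2 129 161.3
```

```text
t 4.7 pos [481.  -59.8 128.7] rpy [ 1.7999e+02  2.0000e-02 -1.6141e+02] F [ 1.   1.3 -2.1] open 0.053652749840115706 gf 29.999783635139465 j [ 16.   8. -31.  -0. -52. -88.]
dpos [-1.356e+02  2.151e+02 -2.000e-01] rot [1.000e-02 2.000e-02 3.729e+01]
```

apply_moves([
  {"fingers":40,"delta_pos":[-5,8,0],"angular":[0,0,1]},
  {"fingers":40,"delta_pos":[-16,25,0],"angular":[0,0,4]},
  {"fingers":40,"delta_pos":[-30,48,0],"angular":[0,0,8]},
  {"fingers":40,"delta_pos":[-46,73,0],"angular":[0,0,12.5]},
  {"fingers":40,"delta_pos":[-62,98,0],"angular":[0,0,17]},
  {"fingers":40,"delta_pos":[-78,123,0],"angular":[0,0,21.5]},
  {"fingers":40,"delta_pos":[-94,148,0],"angular":[0,0,26]},
  {"fingers":40,"delta_pos":[-110,174,0],"angular":[0,0,30.5]},
  {"fingers":40,"delta_pos":[-123,195,0],"angular":[0,0,34]},
  {"fingers":40,"delta_pos":[-131,208,0],"angular":[0,0,36.3]},
])

```text
clock: 5.7
tool_pos: [0.5388, 0.1806, 0.1273]
orientation: [-179.9, -0.1, 162.2]
force: [-0.1, 0.4, -0.4]
opening: 0.0539
gripper_force: 30.0
```

```bash
python3 go.py 540.9 187.2 100 161.3
```

```text
t 5.7 pos [538.8 180.6 127.3] rpy [-1.7992e+02 -6.0000e-02  1.6221e+02] F [-0.1  0.4 -0.4] open 0.05388718857078651 gf 29.99868482351303 j [  38.   16.  -21.   -0.  -54. -146.]
dpos [-0.   7.  27.3] rot [-0.08 -0.06  0.91]
```

apply_moves([
  {"fingers":40,"delta_pos":[0,4,3],"angular":[0,0,0.5]},
  {"fingers":40,"delta_pos":[0,7,12],"angular":[0,0,0.9]},
  {"fingers":40,"delta_pos":[0,7,22],"angular":[0,0,0.9]},
  {"fingers":40,"delta_pos":[0,7,32],"angular":[0,0,0.9]},
  {"fingers":40,"delta_pos":[0,7,36],"angular":[0,0,0.9]},
  {"fingers":40,"delta_pos":[0,7,36],"angular":[0,0,0.9]},
  {"fingers":40,"delta_pos":[0,7,36],"angular":[0,0,0.9]},
])

```text
clock: 6.4
tool_pos: [0.5412, 0.1855, 0.0927]
orientation: [180.0, 0.0, 161.4]
force: [-0.4, 0.0, -1.0]
opening: 0.0538
gripper_force: 30.0
```

```bash
python3 go.py 540.9 187.2 80 161.3; python3 - <<'E'
from plant import ctrl
import cv2,numpy as np
f=lambda im,x,y,w,h,k:cv2.resize(im[y:y+h,x:x+w],None,fx=k,fy=k,interpolation=cv2.INTER_CUBIC)
t=ctrl.snapshot("top");s=ctrl.snapshot("scene")
cv2.imwrite("pics/a2.png",np.hstack([f(t,200,180,100,120,4),f(s,335,165,100,120,4)])[:,:,::-1])
E
```

```text
t 6.4 pos [541.2 185.5  92.7] rpy [1.8000e+02 1.0000e-02 1.6138e+02] F [-0.4  0.  -1. ] open 0.05377767077512163 gf 29.99979794025421 j [  39.   18.  -22.    0.  -50. -147.]
dpos [ 0.8  1.6 12.7] rot [0.   0.01 0.08]
```

View pics/a2.png

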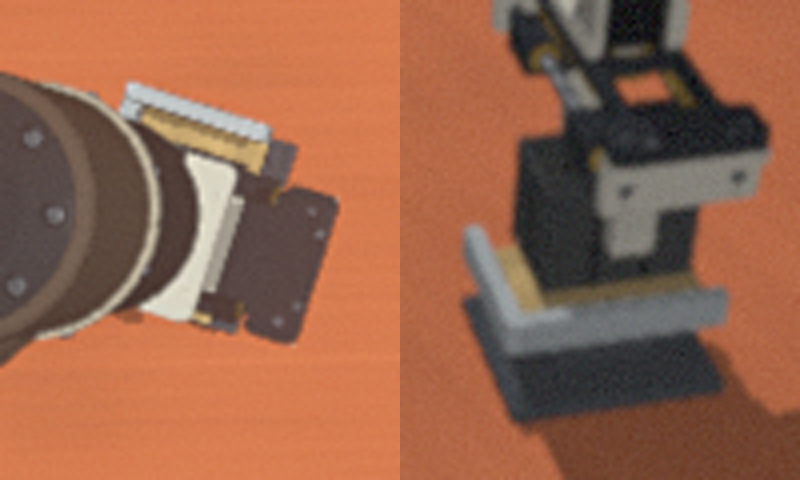

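The pack hovers upright over the bed, parallel to the fences. Bed is visible between pack and both fences at crop (515,270) and (600,290). I'll lower it gently until it touches.

apply_moves([
  {"fingers":40,"delta_pos":[0,1.5,3],"angular":[0,0,0]},
  {"fingers":40,"delta_pos":[0,1.5,6],"angular":[0,0,0]},
  {"fingers":40,"delta_pos":[0,1.5,9],"angular":[0,0,0]},
  {"fingers":40,"delta_pos":[0,1.5,11],"angular":[0,0,0]},
  {"fingers":40,"delta_pos":[0,1.5,12.5],"angular":[0,0,0]},
  {"fingers":40,"delta_pos":[0,1.5,13.5],"angular":[0,0,0]},
  {"fingers":40,"delta_pos":[0,1.5,14],"angular":[0,0,0]},
  {"fingers":40,"delta_pos":[0,1.5,14],"angular":[0,0,0]},
])

```text
clock: 7.3
tool_pos: [0.5415, 0.1871, 0.0788]
orientation: [180.0, 0.0, 161.4]
force: [-1.1, 0.0, 1.7]
opening: 0.0541
gripper_force: 30.0
```

```bash
python3 go.py 540.9 187.2 78.8 161.3
```

```text
t 7.3 pos [541.5 187.1  78.8] rpy [1.800e+02 1.000e-02 1.614e+02] F [-1.1  0.   1.7] open 0.05409606155032628 gf 30.00034600496292 j [  39.   19.  -23.    0.  -48. -147.]
dpos [ 0.6 -0.1  0. ] rot [0.   0.01 0.1 ]
```

apply_moves([
  {"fingers":40,"delta_pos":[0,0,0.5],"angular":[0,0,0]},
  {"fingers":40,"delta_pos":[0,0,1],"angular":[0,0,0]},
  {"fingers":40,"delta_pos":[0,0,1],"angular":[0,0,0]},
  {"fingers":40,"delta_pos":[0,0,1],"angular":[0,0,0]},
])

```text
clock: 7.7
tool_pos: [0.5415, 0.1871, 0.0788]
orientation: [180.0, 0.0, 161.4]
force: [-6.2, -0.9, 11.3]
opening: 0.0542
gripper_force: 30.0
```

apply_moves([
  {"fingers":40,"delta_pos":[-3,3,-0.7],"angular":[0,0,0]},
  {"fingers":40,"delta_pos":[-6,6,-0.7],"angular":[0,0,0]},
  {"fingers":40,"delta_pos":[-8,8,-0.7],"angular":[0,0,0]},
  {"fingers":40,"delta_pos":[-10,10,-0.7],"angular":[0,0,0]},
  {"fingers":40,"delta_pos":[-11,11,-0.7],"angular":[0,0,0]},
  {"fingers":40,"delta_pos":[-11,11,-0.7],"angular":[0,0,0]},
])

```text
clock: 8.3
tool_pos: [0.5557, 0.1939, 0.0788]
orientation: [-180.0, 0.0, 161.4]
force: [-4.8, -2.0, 7.5]
opening: 0.0539
gripper_force: 30.0
```

apply_moves([
  {"fingers":40,"delta_pos":[0,1,0],"angular":[0,0,0]},
  {"fingers":40,"delta_pos":[0,2,0],"angular":[0,0,0]},
  {"fingers":40,"delta_pos":[0,3,0],"angular":[0,0,0]},
  {"fingers":40,"delta_pos":[0,3,0],"angular":[0,0,0]},
])

```text
clock: 8.7
tool_pos: [0.5569, 0.1964, 0.0788]
orientation: [-180.0, 0.0, 161.4]
force: [-1.3, -3.3, 6.8]
opening: 0.054
gripper_force: 30.0
```

```bash
python3 go.py 559.9 196.6 78.8 161.3
```

```text
t 8.7 pos [556.9 196.4  78.8] rpy [-1.7996e+02  4.0000e-02  1.6140e+02] F [-1.3 -3.3  6.8] open 0.05400421098309097 gf 30.00089943408966 j [  38.   20.  -21.    0.  -49. -147.]
dpos [-2.8  1.1  0. ] rot [-0.04  0.04  0.1 ]
```

apply_moves([
  {"fingers":40,"delta_pos":[0,0.7,0],"angular":[0,0,0]},
  {"fingers":40,"delta_pos":[0,1.4,0],"angular":[0,0,0]},
  {"fingers":40,"delta_pos":[0,2,0],"angular":[0,0,0]},
  {"fingers":40,"delta_pos":[0,2,0],"angular":[0,0,0]},
  {"fingers":40,"delta_pos":[0,2,0],"angular":[0,0,0]},
])

```text
clock: 9.2
tool_pos: [0.5572, 0.1973, 0.0789]
orientation: [-179.9, 0.0, 161.4]
force: [-2.2, -7.2, 8.6]
opening: 0.0539
gripper_force: 30.0
```

```bash
python3 go.py 559.9 196.6 78.8 161.3
```

```text
t 9.2 pos [557.2 197.3  78.9] rpy [-1.7988e+02  2.0000e-02  1.6139e+02] F [-2.2 -7.2  8.6] open 0.05394880627446539 gf 30.001400113105774 j [  38.   21.  -21.    0.  -49. -147.]
dpos [-2.8  0.2  0.1] rot [-0.12  0.02  0.09]
```

apply_moves([
  {"fingers":40,"delta_pos":[-1,0,0],"angular":[0,0,0]},
  {"fingers":40,"delta_pos":[-2,0,0],"angular":[0,0,0]},
  {"fingers":40,"delta_pos":[-3,0,0],"angular":[0,0,0]},
  {"fingers":40,"delta_pos":[-4,0,0],"angular":[0,0,0]},
  {"fingers":40,"delta_pos":[-4,0,0],"angular":[0,0,0]},
  {"fingers":40,"delta_pos":[-4,0,0],"angular":[0,0,0]},
])

```text
clock: 9.8
tool_pos: [0.5594, 0.1965, 0.0789]
orientation: [-179.9, -0.1, 161.4]
force: [-10.8, -2.0, 15.4]
opening: 0.0538
gripper_force: 30.0
```

```bash
python3 go.py 559.9 196.6 78.8 161.3
```

```text
t 9.8 pos [559.4 196.5  78.9] rpy [-1.7986e+02 -1.1000e-01  1.6138e+02] F [-10.8  -2.   15.4] open 0.05380245364444056 gf 30.002185106277466 j [  38.   21.  -20.   -0.  -49. -147.]
dpos [-0.5  0.2  0.1] rot [-0.14 -0.11  0.08]
```

apply_moves([
  {"fingers":40,"delta_pos":[0,0,-0.8],"angular":[0,0,0]},
  {"fingers":40,"delta_pos":[0,0,-0.8],"angular":[0,0,0]},
  {"fingers":40,"delta_pos":[-0.5,0,-0.8],"angular":[0,0,0]},
  {"fingers":40,"delta_pos":[-1,0,-0.8],"angular":[0,0,0]},
  {"fingers":40,"delta_pos":[-1,0,-0.8],"angular":[0,0,0]},
  {"fingers":40,"delta_pos":[-1,0,-0.8],"angular":[0,0,0]},
])

```text
clock: 10.4
tool_pos: [0.5604, 0.1962, 0.0789]
orientation: [-179.8, -0.1, 161.4]
force: [-7.3, -2.5, 8.2]
opening: 0.0541
gripper_force: 30.0
```

```bash
python3 go.py 559.9 196.6 78.8 161.3
```

```text
t 10.4 pos [560.4 196.2  78.9] rpy [-1.7985e+02 -1.2000e-01  1.6137e+02] F [-7.3 -2.5  8.2] open 0.054052519934941555 gf 30.001043379306793 j [  38.   21.  -20.   -0.  -49. -147.]
dpos [0.6 0.2 0.1] rot [-0.15 -0.12  0.07]
```

apply_moves([
  {"fingers":40,"delta_pos":[-0.5,0,0],"angular":[0,0,0]},
  {"fingers":40,"delta_pos":[-1,0,0],"angular":[0,0,0]},
  {"fingers":40,"delta_pos":[-1.5,0,0],"angular":[0,0,0]},
  {"fingers":40,"delta_pos":[-2,0,0],"angular":[0,0,0]},
  {"fingers":40,"delta_pos":[-2,0,0],"angular":[0,0,0]},
  {"fingers":40,"delta_pos":[-2,0,0],"angular":[0,0,0]},
])

```text
clock: 11.0
tool_pos: [0.561, 0.196, 0.079]
orientation: [-179.8, -0.2, 161.3]
force: [-13.9, 0.9, 12.1]
opening: 0.0541
gripper_force: 30.0
```

```bash
python3 go.py 559.9 196.6 78.8 161.3
```

```text
t 11.0 pos [561. 196.  79.] rpy [-179.84   -0.23  161.35] F [-13.9   0.9  12.1] open 0.05410198269523392 gf 30.003522634506226 j [  38.   21.  -20.   -0.  -49. -147.]
dpos [1.3 0.2 0.2] rot [-0.16 -0.23  0.05]
```

apply_moves([
  {"fingers":40,"delta_pos":[0.7,0.5,-0.4],"angular":[0,0,0]},
  {"fingers":40,"delta_pos":[0.7,1,-0.4],"angular":[0,0,0]},
  {"fingers":40,"delta_pos":[0.7,1.5,-0.4],"angular":[0,0,0]},
  {"fingers":40,"delta_pos":[0.7,1.5,-0.4],"angular":[0,0,0]},
  {"fingers":40,"delta_pos":[0.7,1.5,-0.4],"angular":[0,0,0]},
])

```text
clock: 11.5
tool_pos: [0.561, 0.1961, 0.079]
orientation: [-179.7, -0.2, 161.3]
force: [-11.3, -5.3, 10.4]
opening: 0.0536
gripper_force: 30.0
```

```bash
python3 go.py 559.9 196.6 78.8 161.3
```

```text
t 11.5 pos [561.  196.1  79. ] rpy [-179.72   -0.22  161.33] F [-11.3  -5.3  10.4] open 0.05363212137102901 gf 30.00405192375183 j [  38.   21.  -20.   -0.  -49. -147.]
dpos [1.2 0.1 0.2] rot [-0.28 -0.22  0.03]
```

apply_moves([
  {"fingers":40,"delta_pos":[0.7,0.5,-0.6],"angular":[-0.2,-0.1,0]},
  {"fingers":40,"delta_pos":[0.7,1,-0.6],"angular":[-0.4,-0.2,0]},
  {"fingers":40,"delta_pos":[0.7,1.5,-0.6],"angular":[-0.4,-0.3,0]},
  {"fingers":40,"delta_pos":[0.7,1.5,-0.6],"angular":[-0.4,-0.3,0]},
  {"fingers":40,"delta_pos":[0.7,1.5,-0.6],"angular":[-0.4,-0.3,0]},
])

```text
clock: 12.0
tool_pos: [0.5608, 0.1962, 0.0788]
orientation: [-180.0, 0.1, 161.3]
force: [-4.3, -11.0, 4.0]
opening: 0.0538
gripper_force: 30.0
```

```bash
python3 go.py 560 196.6 78.8 161.3; python3 - <<'E'
from plant import ctrl
import cv2,numpy as np
f=lambda im,x,y,w,h,k:cv2.resize(im[y:y+h,x:x+w],None,fx=k,fy=k,interpolation=cv2.INTER_CUBIC)
s=ctrl.snapshot("scene");t=ctrl.snapshot("top")
cv2.imwrite("pics/a3.png",np.hstack([f(t,205,190,80,100,5),f(s,340,185,80,100,5)])[:,:,::-1])
E
```

```text
t 12.0 pos [560.8 196.2  78.8] rpy [-1.7999e+02  7.0000e-02  1.6129e+02] F [ -4.3 -11.    4. ] open 0.05377762374798821 gf 30.007847249507904 j [  38.   21.  -20.    0.  -49. -147.]
dpos [0.9 0.1 0. ] rot [-0.01  0.07 -0.01]
```

View pics/a3.png

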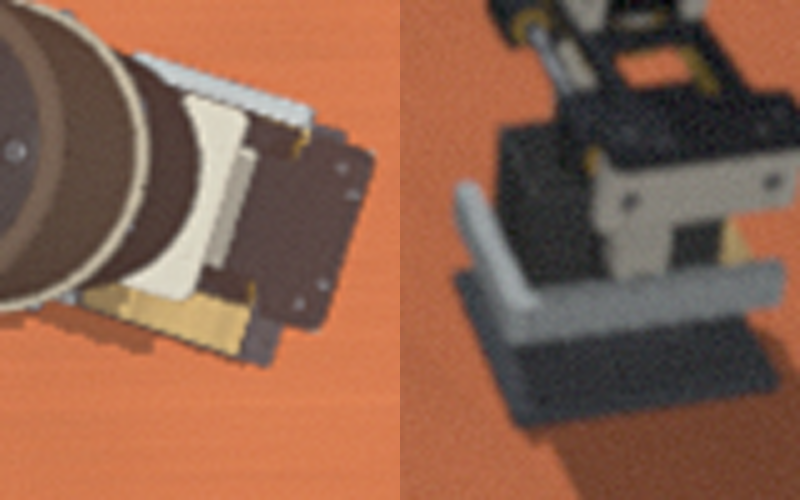

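The scene view shows the pack down in the corner: its end meets the short fence near (525,285), its side runs along the long fence, and the finger is above the fence top. Long-fence contact is solid at about 12 N. Next is a firm push on the short fence.

apply_moves([
  {"fingers":40,"delta_pos":[-0.7,0,0],"angular":[0,0,0]},
  {"fingers":40,"delta_pos":[-1.4,0,0],"angular":[0,-0.1,0]},
  {"fingers":40,"delta_pos":[-2.1,0,0],"angular":[0,-0.1,0]},
  {"fingers":40,"delta_pos":[-2.8,0,0],"angular":[0,-0.2,0]},
  {"fingers":40,"delta_pos":[-3.5,0,0],"angular":[0,-0.2,0]},
  {"fingers":40,"delta_pos":[-4,0,0.2],"angular":[0,-0.2,0]},
  {"fingers":40,"delta_pos":[-4,0,0.2],"angular":[0,-0.2,0]},
  {"fingers":40,"delta_pos":[-4,0,0.2],"angular":[0,-0.2,0]},
])

```text
clock: 12.9
tool_pos: [0.5611, 0.196, 0.0789]
orientation: [-179.9, -0.0, 161.3]
force: [-23.6, -1.3, 18.0]
opening: 0.0534
gripper_force: 30.0
```

```bash
python3 go.py 560 196.6 78.8 161.3
```

```text
t 12.9 pos [561.1 196.   78.9] rpy [-179.95   -0.    161.28] F [-23.6  -1.3  18. ] open 0.053390096483274065 gf 30.009245574474335 j [  38.   21.  -20.    0.  -49. -147.]
dpos [1.2 0.2 0.1] rot [-0.05 -0.   -0.02]
```

apply_moves([
  {"fingers":40,"delta_pos":[0,0,-0.6],"angular":[0,0,0]},
  {"fingers":40,"delta_pos":[0,0.5,-1],"angular":[0,0,0]},
  {"fingers":40,"delta_pos":[0,1,-1],"angular":[0,0,0]},
  {"fingers":40,"delta_pos":[0,1.5,-1],"angular":[-0.1,0,0]},
  {"fingers":40,"delta_pos":[0,1.5,-1],"angular":[-0.1,0,0]},
  {"fingers":40,"delta_pos":[0,1.5,-1],"angular":[-0.1,0,0]},
])

```text
clock: 13.5
tool_pos: [0.5611, 0.1961, 0.079]
orientation: [-179.9, -0.1, 161.3]
force: [-20.6, -5.9, 12.3]
opening: 0.0541
gripper_force: 30.0
```

```bash
python3 go.py 560 196.6 78.8 161.3
```

```text
t 13.5 pos [561.1 196.1  79. ] rpy [-1.7991e+02 -5.0000e-02  1.6125e+02] F [-20.6  -5.9  12.3] open 0.054138827813822774 gf 30.008633136749268 j [  38.   21.  -20.    0.  -49. -147.]
dpos [1.2 0.1 0.2] rot [-0.09 -0.05 -0.05]
```

apply_moves([
  {"fingers":40,"delta_pos":[-0.5,0.5,0.2],"angular":[0,-0.1,0]},
  {"fingers":40,"delta_pos":[-1,1,0.3],"angular":[-0.1,-0.1,0]},
  {"fingers":40,"delta_pos":[-1,1.5,0.3],"angular":[-0.1,-0.1,0]},
  {"fingers":40,"delta_pos":[-1,1.5,0.3],"angular":[-0.1,-0.1,0]},
  {"fingers":40,"delta_pos":[-1,1.5,0.3],"angular":[-0.1,-0.1,0]},
  {"fingers":40,"delta_pos":[-1,1.5,0.3],"angular":[-0.1,-0.1,0]},
  {"fingers":40,"delta_pos":[-1,1.5,0.3],"angular":[-0.1,-0.1,0]},
])

```text
clock: 14.2
tool_pos: [0.5612, 0.1962, 0.0789]
orientation: [-179.9, -0.0, 161.2]
force: [-28.2, -8.5, 20.3]
opening: 0.0539
gripper_force: 30.0
```

```bash
python3 go.py 560 196.6 78.8 161.3; python3 - <<'E'
from plant import ctrl
import cv2,numpy as np
f=lambda im,x,y,w,h,k:cv2.resize(im[y:y+h,x:x+w],None,fx=k,fy=k,interpolation=cv2.INTER_CUBIC)
s=ctrl.snapshot("scene")
cv2.imwrite("pics/a4.png",f(s,335,195,100,75,8)[:,:,::-1])
E
```

```text
t 14.2 pos [561.2 196.2  78.9] rpy [-1.7988e+02 -5.0000e-02  1.6123e+02] F [-28.2  -8.5  20.3] open 0.053861092398753634 gf 30.01204937696457 j [  38.   21.  -20.    0.  -49. -147.]
dpos [1.3 0.  0.1] rot [-0.12 -0.05 -0.07]
```

View pics/a4.png

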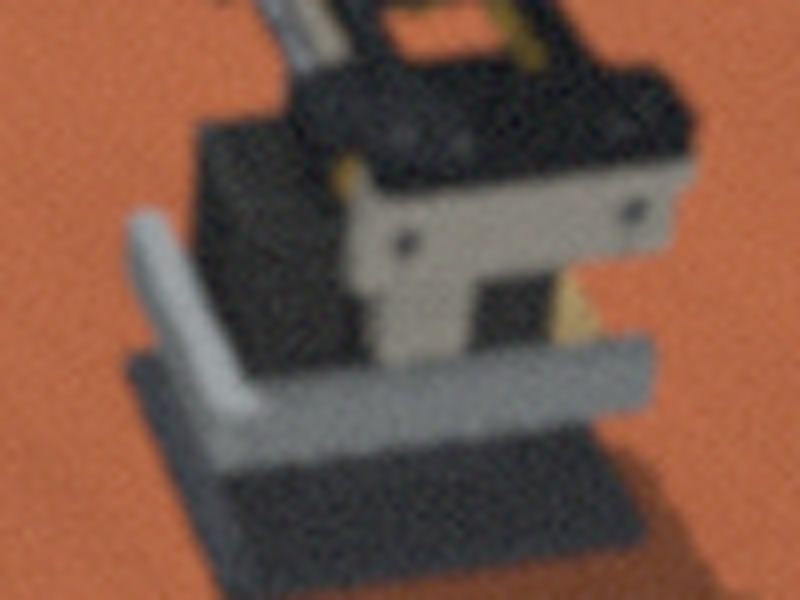

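The pack sits tight in the corner: its edge meets both fence inner faces at (245,380) and no bed shows between. It barely moves as the load rises to about 24 N on the short fence and 17 N on the long fence, so I'm handing it in.

```bash
python3 -c "
from plant import ctrl
print(ctrl.close_job())"
```

```text
the job is handed in; nothing more can be done
None
```

I handed the job in with the six-cell pack flat on the bed and still gripped, pushed firmly into the corner against both fences (about 24 N on the short one, 17 N on the long one); the arm never went near the other items, and no verdict came back.

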